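# Load the decorating tray and hold it level over the plate

### The arm

A 6-joint arm with a two-finger parallel gripper is mounted at the origin on the work surface; the furniture and walls round the work are solid. World frame = base frame: x ahead of the robot, y to its left, z up, the work surface at z = 0. Lengths are in mm, angles in rad, forces in N, time in s.
With the tool pointing down it reaches from about 250 to 725 mm from the base axis. Payload 9.7 kg.
Tool frame: the origin (TCP) lies on the mounting face of the last link; the fingertips stand 173 mm ahead of it and the grasp point (between the pads) lies 155 mm ahead of it (r.grip_depth is the distance from the TCP to the grasp point, in mm); z points along the fingers, x is the direction in which the jaws open and shut, and the axes are right-handed (so a half turn about z gives the same grasp; the last joint's range is limited). The gripper opens to 85 mm and grips with 20 to 120 N. Pads are 22 mm wide; open, the fingers measure 114 mm over their backs; the gripper's body (76 mm by 85 mm) begins 54 mm behind the grasp point. The pads swing forward as they close: fully open they stand 13 mm farther back than shut.
Start: joints at [-1.22, 0.087, 0.176, 1.66, 0, 1.571], TCP at [189.004, -516.503, 404.684] pointing down, gripper open.
Joint ranges: [-3.13, 3.13], [-0.85, 1.81], [-1.15, 1.24], [-2.2, 2.28], [-1.44, 1.52], [-3.14, 3.14]. Speed limits (rad/s): [2.22, 2.22, 2.57, 3.14, 3.14, 3.14].

### API

Orientations are given as [roll, pitch, yaw] about the fixed x, y, z axes, in that order (R = Rz(yaw) Ry(pitch) Rx(roll)).
In Python, from rig import r, imaging, job gives the robot as it stands.
- The arm moves only by the shell command python3 -m creep 'ROWS'. ROWS is JSON, a list of rows, each a list of 7 numbers: the closure, from 0 (fully open) to 1 (shut), then the shift along the tool's x, y, z in mm, then the turn, a rotation vector about the tool's x, y, z in degrees. In form: [[gripper, dx, dy, dz, rx, ry, rz], ...]. A call has exactly 8 rows; each row shifts and turns the pose as measured when the row begins, along the tool's axes as they then stand; what a row does not reach is not made up. A row lasts 1/8 s, in which the tool goes at most 62.5 mm and 10.7 degrees, less where a joint would pass 70% of its speed; a pose out of reach is approached as far as the arm can. A call is refused whole if a number of a shift passes 62.5 or a number of a turn 10.7, either way. A call with a gripper value outside its range is refused whole. The fingers move at their own pace and stop on an object; the grip force is fixed at half the most. Time passes only in rows, so rows that do not move let the fingers close, or fill a call up. It gives the time, the measured TCP pose, the force and the opening at its end, in the units of the state.
- r.state(): the state, without advancing time (a new reading comes with each control period).
- imaging.snapshot(name): name is "scene" or "top" or "wrist"; returns a dict with "frame" (384x512x3 uint8, blue, green, red), "z_map" (384x512 float32, mm along the optical axis (not along the pixel's ray), 0 where there is no reading), "fx", "fy", "cx", "cy" (pixels), "cam_to_world" (4x4, takes a point from camera to world coordinates); the wrist camera has in their place "T_tool_cam" (4x4, takes a point from camera to tool coordinates, whose origin is the TCP and whose axes are the tool frame's). Camera axes: x right, y up, looking along -z (the intrinsics and any distortion apply to the point x, -y, -z); pixel columns grow to the right and rows downward; lengths in mm; the calibration is good to about 2 mm. A picture is of the moment at which its call begins: read the wrist's pose just before it.
- job.sign_off(): hands the job in, once; it reports no verdict.
The state is a dict: "time_s": time; "joints": joint angles; "joint_vel": joint speeds; "effort": joint torques, N m; "tcp_pos": TCP position; "ee_rot": TCP orientation; "ft_force": force on the tool from outside, world axes, zero at the start; "moment": the same for the moment, N m; "finger_gap": finger opening in mm.
Only numpy, scipy, OpenCV 4.12 (cv2) and the standard library are available. Lean on these libraries where they do the work, as an engineer would, in place of code of your own. Each camera call takes 0.05 s, during which the arm holds its last target.

### The job

Slide the turned wooden stamp, upright, all the way down into the open tube on the wooden carrying tray while the tray stands on the table, and let go of it. Then lift the tray by its overhead bar, keep it level so that the loose ball never rolls out of its ringed pocket, carry it over the middle of the bare star-shaped plate to the right, and finish while still holding it there, level and still, with its underside about 10 cm above the table; do not knock the pot, the mould block, the wooden rib or the loop tool about.

Things in the scene. Friction and masses are not known exactly. Their poses are not given: they have to be found in the camera images.
- tray: Light wooden carrying tray, loose, about 0.3 kg: board 240 (its x) by 110 (its y) by 10 mm thick; origin under the middle of the board, z up. Two 14 mm round posts at y = +/-48 mm carry an overhead bar. On the +x end stands a short open wooden tube, on the -x end a low ring that is the ball's pocket.
- handle (a point): Middle of the tray's overhead carrying bar, 120 mm above the tray's underside. The bar runs along the tray's y, 116 mm long, 16 mm thick along the tray's x, 24 mm high (from 108 to 132 mm); free length between the posts 82 mm.
- tube_floor (a point): Centre of the inside floor of the tray's tube, at x = +85 mm, 10 mm above the tray's underside (the floor is the board itself); axes as the tray's. The tube is 32 mm tall (mouth 42 mm above the tray's underside), bore 30 mm, flared to 36 mm over its top 6 mm, outside 37 mm (43 mm at the mouth).
- pocket (a point): Centre of the floor of the ball's pocket, at x = -75 mm on the tray, 10 mm above the tray's underside. The pocket is a ring 5 mm high, about 48 mm inside.
- ball_center (a point): Centre of the plain white ceramic ball, 28 mm across, about 30 g, rolling loose inside the pocket; it climbs out over the ring if the tray is tipped beyond about 45 degrees or jolted.
- maker_stamp: Turned wooden stamp standing upright on the table, 67 mm tall, round, 26 mm across its foot and 24 mm across its head, with a narrower waist at mid height, about 20 g, loose; origin at the centre of its foot, z up. When seated in the tube it stands up 35 mm out of the mouth.
- star_plate: Bare flat brown star-shaped clay plate, fixed, 248 mm across, 14 mm high, with nothing on it (the other star-shaped plates lie farther to the right, with cups on or beside them; this one is the nearest to the tray); origin at the centre of its underside.
- round_pot: Bystander: small pale round pot, 76 mm across, 70 mm high, loose; origin under its centre.
- sprig_mould: Bystander: pale plaster mould block, 62 x 51 x 24 mm, loose; origin under its centre.
- rib: Bystander: flat oval wooden rib, 44 x 110 x 8 mm, loose; origin under its centre.
- looptool: Bystander: wooden-handled wire loop tool, 33 x 191 x 12 mm, loose, lying beyond the tray, to its left; origin under its centre.
Things that resemble listed ones, but are neither listed nor needed, are in the scene too. There is more than one size of the maker_stamp; the one meant has the size given above.

How it is judged (in metres and radians):
On the way, in this order (a step that is already met when the one before it is completed fails the run):
1. the stamp stands fully down in the tray's tube and is let go, the tray standing on the table (z of maker_stamp in the frame of tube_floor below 0.004 m and distance between maker_stamp and tube_floor below 0.008 m and angle between the z axis of maker_stamp and the z axis of tray, either way round below 0.2 rad and contact force between the fingers and maker_stamp below 0.3 N and height (world z) of tray below 0.008 m), for 0.2 s.
2. the tray is lifted clear of the table (height (world z) of tray above 0.04 m and contact force between the fingers and tray above 1 N and horizontal distance between ball_center and pocket below 0.022 m and z of ball_center in the frame of tray between 0.018 and 0.032 m), for 0.2 s.
At the end, for the whole second after the job is handed in: The gripper holds the tray still, level within 0.12 rad, centre within 40 mm of the plate's seen from above, underside 60 to 150 mm above the table, off the plate; ball in the pocket (within 22 mm of its centre), stamp upright in the tube, foot within 4 mm of its floor (z of maker_stamp in the frame of tube_floor below 0.004 m and distance between maker_stamp and tube_floor below 0.008 m and angle between the z axis of maker_stamp and the z axis of tray, either way round below 0.2 rad and horizontal distance between ball_center and pocket below 0.022 m and z of ball_center in the frame of tray between 0.018 and 0.032 m and horizontal distance between tray and star_plate below 0.04 m and height (world z) of tray between 0.06 and 0.15 m and angle between tray's own z axis and vertical below 0.12 rad and linear speed of tray below 0.03 m/s and angular speed of tray below 0.2 rad/s and contact force between the fingers and tray above 1 N and contact force between tray and star_plate below 0.1 N); the arm keeps its last pose, push and grip.
It fails at once if the ball leaves its pocket (horizontal distance between ball_center and pocket above 0.03 m or z of ball_center in the frame of tray above 0.045 m).
It fails at once if the tray is tipped by more than 0.4 rad (angle between tray's own z axis and vertical above 0.4 rad).
It fails at once if the pot, mould block, rib or loop tool is pushed more than 30 mm (distance of any of round_pot, sprig_mould, rib, looptool from where it was at the start of the episode above 0.03 m).
It also fails if it takes over 72 s, if anything falls off the work surface, if the arm or the gripper's body presses on something with over 40 N, if the wrist force passes 120 N, or if a joint passes its speed limit or range.

## Working session

There is one attempt and no reset: what is moved stays moved. The work goes in short steps, Python scripts to look and compute and a shell command to move; the robot and the scene stay as the last step left them, time stands still between calls to the robot, and variables do not carry over. Pictures are saved under pics/ and viewed, and the job is handed in when it is done.

```bash
ls; mkdir -p pics; python3 - <<'E'
from rig import r, imaging, job
import cv2
print(r.state())
for n in ("scene","top","wrist"):
    s=imaging.snapshot(n); cv2.imwrite(f"pics/{n}0.png",s["frame"])
    import numpy as np
    np.savez(f"{n}0.npz",**s)
    print(n,s["fx"],s["fy"],s["cx"],s["cy"],s.get("cam_to_world",s.get("T_tool_cam")),[k for k in s])
E
```

```text
pics
{'time_s': 0.0, 'joints': array([-1.21997915e+00,  8.74259727e-02,  1.75097253e-01,  1.65978429e+00,
        1.04659533e-05,  1.57081103e+00]), 'joint_vel': array([-5.06368940e-04, -2.72544570e-03, -2.60167156e-05,  6.38960108e-04,
        1.59125213e-05,  1.13230498e-03]), 'effort': array([ 2.26601325e-03, -5.20400763e+01,  4.64794743e+01,  1.66205404e-02,
        7.41980762e-05, -1.07973602e-05]), 'tcp_pos': array([ 189.01376841, -516.49140602,  403.98273694]), 'ee_rot': array([-3.14158221e+00,  1.31668629e-03, -1.21999386e+00]), 'ft_force': array([-0.05894227, -0.04414846,  0.24599217]), 'moment': array([-0.01640879,  0.01541488, -0.01919127]), 'finger_gap': 85.30631342625475}
scene 404.9213962994383 404.9213962994383 253.62817727479555 184.58894184026022 [[-5.58253761e-01  6.12830407e-01 -5.59277775e-01 -6.95087522e+01]
 [-8.29478863e-01 -3.97776735e-01  3.92094995e-01  4.89639382e+02]
 [ 1.78200481e-02  6.82797599e-01  7.30390228e-01  8.92062560e+02]
 [ 0.00000000e+00  0.00000000e+00  0.00000000e+00  1.00000000e+00]] ['frame', 'z_map', 'fx', 'fy', 'cx', 'cy', 'cam_to_world']
top 353.76629362855545 353.76629362855545 250.6820118116439 194.59124057938968 [[-2.35418256e-02  9.89552245e-01 -1.42239718e-01  3.76132542e+02]
 [-9.99660484e-01 -2.17116148e-02  1.44056505e-02  8.31615575e+01]
 [ 1.11668898e-02  1.42530561e-01  9.89727407e-01  1.07745359e+03]
 [ 0.00000000e+00  0.00000000e+00  0.00000000e+00  1.00000000e+00]] ['frame', 'z_map', 'fx', 'fy', 'cx', 'cy', 'cam_to_world']
wrist 292.0992526074491 292.0992526074491 253.3836279261614 195.3614662057645 [[ 9.99999512e-01 -9.02342860e-04 -4.02808915e-04 -3.56879005e-01]
 [-9.84618132e-04 -9.44389917e-01 -3.28826269e-01 -8.50979412e+01]
 [-8.36946411e-05  3.28826505e-01 -9.44390344e-01  2.95768082e+01]
 [ 0.00000000e+00  0.00000000e+00  0.00000000e+00  1.00000000e+00]] ['frame', 'z_map', 'fx', 'fy', 'cx', 'cy', 'T_tool_cam']
```

View pics/scene0.png

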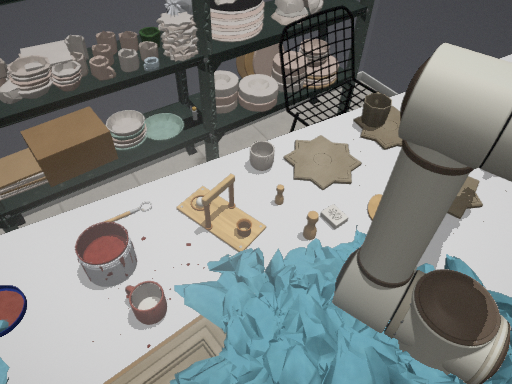

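View pics/top0.png

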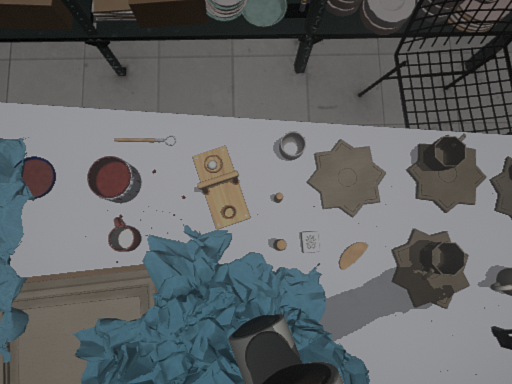

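View pics/wrist0.png

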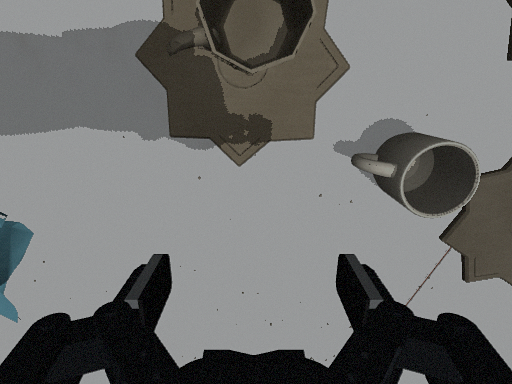

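The scene view shows the tray (~220,215), its tube (244,227), and two stamps: small (280,194) and large (311,225). The top view has the tray (221,187), stamps at (279,197) and (280,244), the star plate (347,177), the pot (292,146), the mould (310,242), the rib (353,255) and the loop tool (145,140). I'll measure them next.

```bash
cat > h.py <<'E'
import numpy as np, cv2
def cam(s): return (s["cam_to_world"] if "cam_to_world" in s else s["T_world"])
def ray(s,u,v):
    M=cam(s); d=M[:3,:3]@np.array([(u-s["cx"])/s["fx"],-(v-s["cy"])/s["fy"],-1.0]); return M[:3,3],d
def onz(s,u,v,z):
    o,d=ray(s,u,v); return o+d*(z-o[2])/d[2]
def cloud(s):
    z=s["z_map"].astype(float); h,w=z.shape; u,v=np.meshgrid(np.arange(w),np.arange(h))
    P=np.stack([(u-s["cx"])/s["fx"]*z,-(v-s["cy"])/s["fy"]*z,-z],-1); M=cam(s)
    Q=P@M[:3,:3].T+M[:3,3]; Q[z<=0]=np.nan; return Q
def two(s1,p1,s2,p2):
    o1,d1=ray(s1,*p1);o2,d2=ray(s2,*p2)
    A=np.stack([d1,-d2],1); t=np.linalg.lstsq(A,o2-o1,rcond=None)[0]
    a=o1+d1*t[0];b=o2+d2*t[1]; return (a+b)/2,np.linalg.norm(a-b)
def load(n):
    f=np.load(n); return {k:f[k] for k in f.files}
from scipy.spatial.transform import Rotation as Rn
def tw(st):
    M=np.eye(4); M[:3,:3]=Rn.from_euler("xyz",st["ee_rot"]).as_matrix(); M[:3,3]=st["tcp_pos"]; return M
E
python3 - <<'E'
from h import *
for n in ("top","scene"):
    s=load(n+"0.npz"); Q=cloud(s)
    print(n,"valid",(s["z_map"]>0).mean())
    boxes={"top":{"A":(272,190,287,204),"B":(272,236,289,252),"tube":(218,203,238,221),"bar":(195,172,240,192),"plate":(330,160,365,195),"pot":(278,132,306,160),"mould":(301,231,321,253)},
     "scene":{"A":(273,182,288,207),"B":(302,208,320,240),"tube":(235,216,254,238),"bar":(203,175,237,205),"plate":(300,145,340,175),"pot":(248,142,276,170),"mould":(320,204,350,228)}}[n]
    for k,(a,b,c,d) in boxes.items():
        q=Q[b:d,a:c].reshape(-1,3); z=q[:,2]; zm=np.nanpercentile(z,98)
        top=q[z>zm-6] if k!="plate" else q
        o=q[z>8]
        print(k,"zmax",np.round(zm,1),"top mean",np.round(np.nanmean(top,0),1),"span",np.round(np.nanmax(top,0)-np.nanmin(top,0),1),len(top),"all",np.round(np.nanmin(o,0),0),np.round(np.nanmax(o,0),0))
    for (a,b,c,d) in [(boxes["A"]),(boxes["B"])]:
        pass
s=load("top0.npz"); f=s["frame"]
cv2.imwrite("pics/crop_top.png",cv2.resize(f[125:275,180:380],None,fx=4,fy=4,interpolation=cv2.INTER_CUBIC))
s=load("scene0.npz"); f=s["frame"]
cv2.imwrite("pics/crop_scene.png",cv2.resize(f[135:275,165:365],None,fx=4,fy=4,interpolation=cv2.INTER_CUBIC))
E
```

```text
top valid 0.9960683186848959
A zmax 67.3 top mean [516.6 -13.4  64.3] span [17.8 17.8  7.7] 38 all [504. -24.  11.] [526.  -2.  69.]
B zmax 90.2 top mean [376.9 -11.9  87.8] span [24.9 25.3  8.3] 75 all [361. -26.  11.] [393.   5.  93.]
tube zmax 43.1 top mean [476.3 134.1  40.6] span [38.6 38.4  8. ] 72 all [453. 110.   8.] [506. 168.  45.]
bar zmax 134.1 top mean [556.5 160.2 131.5] span [ 40.1 108.9   8.4] 215 all [533. 103.   8.] [603. 231. 137.]
plate zmax 15.7 top mean [ 577.6 -229.8   11.7] span [108.8 112.3  16.4] 1225 all [ 523. -286.    8.] [ 632. -174.   19.]
pot zmax 70.7 top mean [670.7 -58.   68.5] span [73.1 74.6  7.6] 110 all [633. -97.   8.] [707. -21.  72.]
mould zmax 24.3 top mean [ 382.7 -105.    20.7] span [61.4 52.3  7.9] 270 all [ 353. -131.    8.] [415. -79.  26.]
scene valid 0.9960683186848959
A zmax 66.2 top mean [516.5 -10.9  64.5] span [20.9 20.   8.5] 38 all [505. -22.   8.] [529.   1.  69.]
B zmax 89.9 top mean [376.7  -8.9  87.9] span [27.2 26.2  8.3] 77 all [320. -25.   8.] [392.  27.  92.]
tube zmax 42.8 top mean [479.7 133.6  40.7] span [40.3 40.2  7.9] 81 all [448.  88.   8.] [536. 164.  45.]
bar zmax 133.5 top mean [555.5 162.8 131.3] span [ 45.9 108.4   8.4] 210 all [532. 105.   8.] [683. 217. 136.]
plate zmax 15.9 top mean [ 581.6 -219.6   11.9] span [169.4 193.   13. ] 1200 all [ 499. -319.    8.] [ 669. -126.   18.]
pot zmax 70.2 top mean [666.3 -53.7  68.1] span [75.4 74.3  8.9] 101 all [632. -93.   8.] [710. -17.  73.]
mould zmax 23.0 top mean [ 383.2 -102.1   20. ] span [63.3 52.2  7.4] 295 all [ 352. -132.    8.] [417. -77.  24.]
```

```bash
sleep 1; ls pics
```

```text
crop_scene.png
crop_top.png
scene0.png
top0.png
wrist0.png
```

View crops.

View pics/crop_top.png

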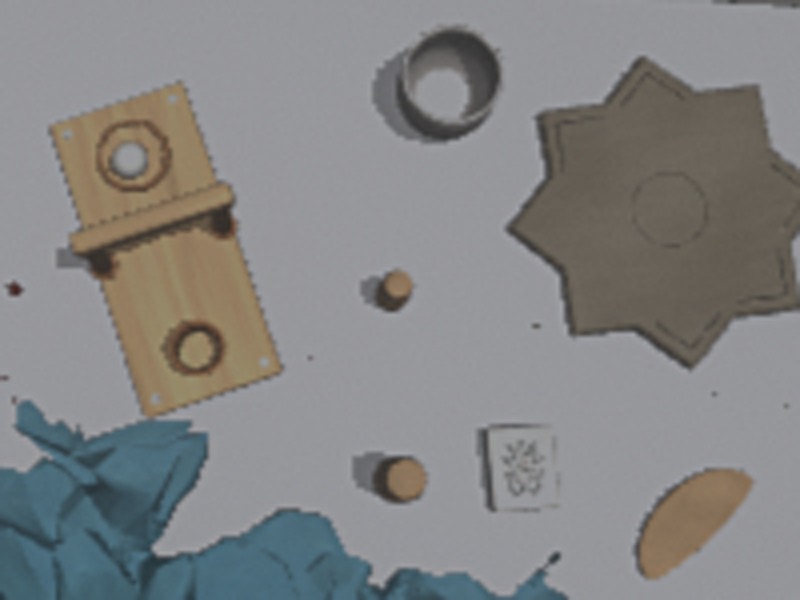

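View pics/crop_scene.png

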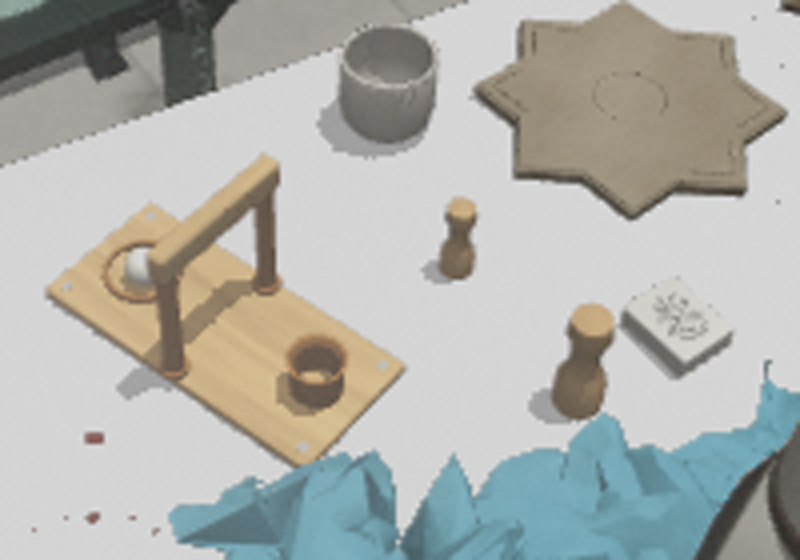

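```bash
python3 - <<'E'
from h import *
s=load("top0.npz"); Q=cloud(s); s2=load("scene0.npz"); Q2=cloud(s2)
# plate outline: z 8..18 in region top pixels
m=((Q[...,2]>9)&(Q[...,2]<19)).astype(np.uint8); m[:,:300]=0; m[:,392:]=0; m[:132]=0; m[222:]=0
n,l,st,c=cv2.connectedComponentsWithStats(m); i=1+np.argmax(st[1:,4]); 
q=Q[l==i]; print("plate",st[i],q.min(0),q.max(0),q.mean(0), cv2.minEnclosingCircle(q[:,:2].astype(np.float32)))
# tray board: z 6..14
for QQ,(a,b,c_,d) in ((Q,(190,142,255,232)),(Q2,(170,180,272,250))):
    sub=QQ[b:d,a:c_].reshape(-1,3); sub=sub[(sub[:,2]>6.5)&(sub[:,2]<14)]
    sub=sub[(abs(sub[:,0]-555)<135)&(abs(sub[:,1]-160)<100)]
    print("tray",cv2.minAreaRect(sub[:,:2].astype(np.float32)))
    t=QQ[b:d,a:c_].reshape(-1,3); bt=t[(t[:,2]>126)&(t[:,2]<140)]
    r=cv2.minAreaRect(bt[:,:2].astype(np.float32)); print("bar",r,len(bt),np.median(bt[:,2]))
    tb=t[(t[:,2]>36)&(t[:,2]<46)&(t[:,0]<510)&(t[:,1]<165)]; print("tube",cv2.minEnclosingCircle(tb[:,:2].astype(np.float32)),len(tb))
E
```

```text
plate [ 308  139   78   78 3386] [ 457.08923535 -349.10085759    9.00029844] [ 699.02440043 -109.41598958   18.05961785] [ 576.95729556 -227.95591471   12.06781381] ((577.6366577148438, -228.4580535888672), 121.75264739990234)
tray ((558.1415405273438, 153.6030731201172), (263.2303161621094, 122.87944793701172), 18.197023391723633)
bar ((556.8938598632812, 158.85357666015625), (15.597248077392578, 115.31829833984375), 17.86927032470703) 241 131.18169411981046
tube ((476.6952209472656, 133.348876953125), 20.69822120666504) 76
tray ((553.1309814453125, 159.18136596679688), (250.7153778076172, 115.6842269897461), 18.902109146118164)
bar ((555.0015869140625, 168.51025390625), (18.476993560791016, 99.19512176513672), 17.489789962768555) 188 131.37927255559237
tube ((477.0648193359375, 134.51808166503906), 21.087570190429688) 88
```

The stamp to use is A: its top is at z≈67 and it stands at about (516.5,-12). B is 90 mm tall, so it's the wrong size. The tray centre is at about (557,160) with its long axis at 18° and the tube toward the robot at about (477,134). The plate centre is at about (577,-228). I'll swing over toward the stamp.

```bash
python3 -m creep '[[0,-3,-55,0,0,0,-6],[0,-3,-60,0,0,0,-6.3],[0,-3,-60,0,0,0,-6.3],[0,-3,-60,0,0,0,-6.3],[0,-3,-60,0,0,0,-6.3],[0,-3,-60,0,0,0,-6.3],[0,-3,-60,0,0,0,-6.3],[0,-3,-60,0,0,0,-6.3]]'
```

```text
time_s: 1.15
tcp_pos: [519.7, -181.6, 400.4]
ee_rot: [-3.14, 0.005, -0.326]
ft_force: [0.7, -0.1, 0.4]
finger_gap: 85.3
```

```bash
python3 -m creep '[[0.2,-7,-20,8,0,0,-4.6],[0.2,-5,-21,8,0,0,-4.6],[0.2,-4,-21,8,0,0,-4.6],[0.2,-2,-21,8,0,0,-4.6],[0.2,0,-21,8,0,0,-4.6],[0.2,2,-21,8,0,0,-4.6],[0.2,4,-21,8,0,0,-4.6],[0.2,6,-21,8,0,0,-4.6]]'; python3 - <<'E'
from rig import r, imaging
from h import *
st=r.state(); s=imaging.snapshot("wrist"); s["T_world"]=tw(st)@s["T_tool_cam"]; np.savez("w1.npz",**s); cv2.imwrite("pics/w1.png",s["frame"])
print(st["tcp_pos"],st["ee_rot"],st["joints"])
E
```

```text
time_s: 2.15
tcp_pos: [519.3, -1.8, 333.0]
ee_rot: [-3.135, 0.005, 0.344]
ft_force: [0.4, -0.2, 0.4]
finger_gap: 68.2
[519.33591066  -1.76256504 333.00895871] [-3.13526936  0.00517923  0.34378747] [-0.00429157  0.00275299 -0.0497903   1.52527848  0.00417751  1.22271899]
```

View pics/w1.png

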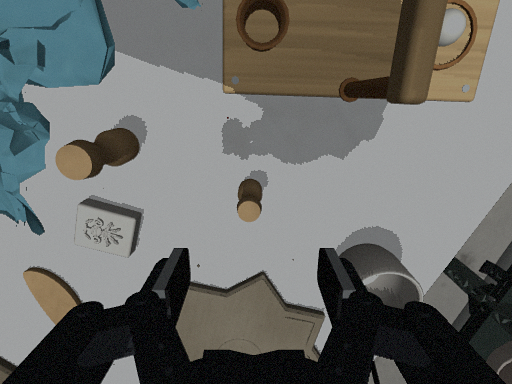

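The wrist view shows the stamp head at about (249,211), the tube mouth at about (262,22), and the ball in its ring at (452,25). I'll measure stamp and tube from this image and triangulate with the fixed cameras.

```bash
python3 - <<'E'
from h import *
s=load("w1.npz"); t=load("top0.npz"); sc=load("scene0.npz"); Q=cloud(s)
f=s["frame"]
# stamp head by depth
def pix(s,Q,box,z0,z1):
    a,b,c,d=box; m=np.zeros(Q.shape[:2],np.uint8); z=Q[b:d,a:c,2]; m[b:d,a:c]=((z>z0)&(z<z1)); 
    return m
for nm,S,b1,b2 in (("wrist",s,(230,170,270,225),(230,0,295,55)),("top",t,(272,190,287,204),(218,203,240,221)),("scene",sc,(273,182,288,207),(235,216,254,238))):
    QQ=cloud(S)
    m=pix(S,QQ,b1,60,75); c=max(cv2.findContours(m,0,cv2.CHAIN_APPROX_NONE)[0],key=len); (u,v),rad=cv2.minEnclosingCircle(c)
    p=onz(S,u,v,67); w=QQ[m>0]
    print(nm,"head px",u,v,rad,"onz67",p.round(1),"depth z med",np.median(w[:,2]).round(1),"cloud circ",cv2.minEnclosingCircle(w[:,:2].astype(np.float32)))
    m2=pix(S,QQ,b2,38,48); pts=cv2.findNonZero(m2); h=cv2.convexHull(pts); 
    w=QQ[m2>0]; hw=cv2.convexHull(w[:,:2].astype(np.float32))
    (u2,v2),ax,an=cv2.fitEllipse(h); print("   tube px",u2,v2,ax,"onz42",onz(S,u2,v2,42).round(1),"cloud",cv2.fitEllipse(hw)[0],cv2.minEnclosingCircle(w[:,:2].astype(np.float32)),np.median(w[:,2]))
    b1=(u,v);b2=(u2,v2); globals().update({nm:(S,b1,b2)})
for o in (top,scene):
    print("tri head",two(wrist[0],wrist[1],o[0],o[1]),"tri tube",two(wrist[0],wrist[2],o[0],o[2]))
E
```

```text
wrist head px 248.65789794921875 209.55262756347656 12.243302345275879 onz67 [517.3 -11.5  67. ] depth z med 66.0 cloud circ ((517.7471923828125, -13.286477088928223), 10.840523719787598)
   tube px 262.297119140625 19.17782974243164 (53.21502685546875, 60.1959342956543) onz42 [476.6 134.2  42. ] cloud (477.3302917480469, 131.84075927734375) ((476.8643493652344, 133.3919677734375), 20.973310470581055) 42.30259015058067
top head px 279.0 195.6999969482422 3.448286294937134 onz67 [516.3 -13.2  67. ] depth z med 63.9 cloud circ ((516.7848510742188, -13.658778190612793), 10.079789161682129)
   tube px 228.86399841308594 211.31260681152344 (13.783992767333984, 13.998697280883789) onz42 [476.8 133.3  42. ] cloud (476.7413635253906, 133.62338256835938) ((476.6952209472656, 133.348876953125), 20.69822120666504) 40.88184005814844
scene head px 280.0 187.0 3.6056511402130127 onz67 [514.7  -9.6  67. ] depth z med 64.4 cloud circ ((517.735595703125, -10.946374893188477), 11.058548927307129)
   tube px 243.75466918945312 224.322998046875 (12.696752548217773, 15.395312309265137) onz42 [476.8 135.   42. ] cloud (477.2374572753906, 134.53187561035156) ((477.0648193359375, 134.51808166503906), 21.087570190429688) 41.427276668997365
tri head (array([517.59224498, -13.86162395,  60.646553  ]), np.float64(0.7693313304360749)) tri tube (array([476.62727613, 133.2918642 ,  45.38380965]), np.float64(0.49140271332093954))
tri head (array([517.89313954, -12.80999943,  62.48458089]), np.float64(0.810532290686365)) tri tube (array([476.84437615, 134.56114775,  41.52999565]), np.float64(0.7403973358614551))
```

```bash
cat >> h.py <<'E'
def delta(st,pos,yaw):
    M=tw(st); Rt=Rn.from_euler("xyz",[np.pi,0,yaw]).as_matrix()
    d=M[:3,:3].T@(np.array(pos)-M[:3,3]); w=Rn.from_matrix(M[:3,:3].T@Rt).as_rotvec(degrees=True)
    print("t",round(st["time_s"],2),"tcp",st["tcp_pos"].round(1),"rpy",st["ee_rot"].round(4),"F",st["ft_force"].round(1),"gap",round(st["finger_gap"],1))
    print("shift",d.round(1),"turn",w.round(2))
E
python3 - <<'E'
from h import *; from rig import r
delta(r.state(),[517.3,-12.3,250],0.314)
E
```

```text
t 2.2 tcp [519.2   0.  331.9] rpy [-3.1338  0.0063  0.3489] F [ 0.4  1.4 -0.7] gap 68.4
shift [-5.5 11.6 81.8] turn [-0.44  0.37  2.  ]
```

```bash
python3 -m creep '[[0.3,-2,4,10,-0.2,0.2,1],[0.3,-2,4,12,-0.2,0.2,1],[0.3,-1.5,3.6,12,0,0,0],[0.3,0,0,12,0,0,0],[0.3,0,0,12,0,0,0],[0.3,0,0,12,0,0,0],[0.3,0,0,10,0,0,0],[0.3,0,0,0,0,0,0]]'; python3 - <<'E'
from h import *; from rig import r,imaging
st=r.state(); delta(st,[517.3,-12.3,210],0.314)
s=imaging.snapshot("wrist"); s["T_world"]=tw(st)@s["T_tool_cam"]; np.savez("w2.npz",**s); cv2.imwrite("pics/w2.png",s["frame"])
E
```

```text
time_s: 3.2
tcp_pos: [517.1, -15.3, 245.1]
ee_rot: [-3.141, 0.001, 0.307]
ft_force: [0.4, 0.5, 0.2]
finger_gap: 59.6
t 3.2 tcp [517.1 -15.3 245.1] rpy [-3.1412e+00  1.0000e-03  3.0660e-01] F [0.4 0.5 0.2] gap 59.6
shift [ 1.1 -2.8 35.1] turn [-0.02  0.06 -0.42]
```

View pics/w2.png

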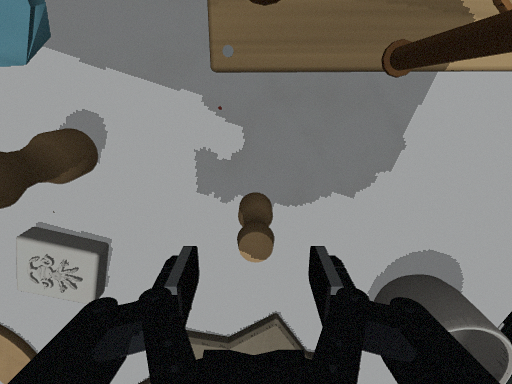

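The stamp head sits at about (256,242), between the jaws. I'll recompute its position from this close view.

```bash
python3 - <<'E'
from h import *
s=load("w2.npz"); Q=cloud(s); t=load("top0.npz")
m=np.zeros(Q.shape[:2],np.uint8); b=(232,215,282,268); z=Q[b[1]:b[3],b[0]:b[2],2]
for lo in (52,60):
    m[:]=0; m[b[1]:b[3],b[0]:b[2]]=(z>lo)&(z<75)
    c=max(cv2.findContours(m,0,cv2.CHAIN_APPROX_NONE)[0],key=len); (u,v),rad=cv2.minEnclosingCircle(c); x,y,w,h=cv2.boundingRect(c)
    print(lo,u,v,rad,(x,y,w,h),onz(s,u,v,67),onz(s,u,v,64),np.nanmax(Q[m>0][:,2]),np.median(Q[m>0][:,2]))
    print("tri w/ top",two(s,(u,v),t,(279,195.7)))
# foot
f=Q[190:235,232:282].reshape(-1,3); f=f[(f[:,2]>3)&(f[:,2]<30)]; print("foot x range",f[:,0].min(),f[:,0].max(),f[:,1].min(),f[:,1].max())
E
```

```text
52 255.16009521484375 241.8004913330078 20.232894897460938 (237, 222, 38, 41) [516.47941538  -9.595533    67.        ] [516.98286152 -11.12377742  64.        ] 68.99636965618362 65.63657259224837
tri w/ top (array([517.73698321, -14.03513737,  58.28605616]), np.float64(0.4051097484747768))
60 255.6311798095703 243.6533203125 18.51544952392578 (238, 226, 36, 37) [517.09725876 -10.64371565  67.        ] [517.61318181 -12.19312736  64.        ] 68.99636965618362 65.8979375022015
tri w/ top (array([517.64479844, -13.75803315,  60.98030007]), np.float64(0.9649814887223493))
foot x range 505.18052627093124 530.6993225968622 -23.66708135662465 -0.7165515180112862
```

```bash
python3 -m creep '[[0.3,0.5,-1.5,8,0,0,-0.4],[0.3,0.5,-1.3,10,0,0,0],[0.3,0,0,10,0,0,0],[0.3,0,0,6,0,0,0],[0.3,0,0,2,0,0,0],[0.3,0,0,0,0,0,0],[0.6,0,0,0,0,0,0],[0.9,0,0,0,0,0,0]]'; python3 - <<'E'
from h import *; from rig import r,imaging
delta(r.state(),[517.3,-12,209],0.314)
E
```

```text
time_s: 4.25
tcp_pos: [517.8, -12.0, 208.3]
ee_rot: [3.141, -0.001, 0.314]
ft_force: [0.2, 0.9, 0.1]
finger_gap: 24.1
t 4.25 tcp [517.8 -12.  208.3] rpy [ 3.1411e+00 -1.4000e-03  3.1430e-01] F [0.2 0.9 0.1] gap 24.1
shift [-0.5 -0.1 -0.7] turn [ 0.03 -0.08  0.02]
```

```bash
python3 -m creep '[[1,0,0,0,0,0,0],[1,0,0,0,0,0,0],[1,0,0,-6,0,0,0],[1,0,0,-15,0,0,0],[1,0,0,-20,0,0,0],[1,0,0,-20,0,0,0],[1,0,0,-12,0,0,0],[1,0,0,0,0,0,0]]'; python3 - <<'E'
from h import *; from rig import r,imaging
delta(r.state(),[476.8,134,290],0.314)
E
```

```text
time_s: 5.25
tcp_pos: [517.8, -12.0, 287.9]
ee_rot: [3.14, -0.004, 0.314]
ft_force: [-0.1, -0.5, -1.3]
finger_gap: 18.8
t 5.25 tcp [517.8 -12.  287.9] rpy [ 3.1401 -0.0044  0.3143] F [-0.1 -0.5 -1.3] gap 18.8
shift [   6.1 -151.5   -2.3] turn [ 0.08 -0.25  0.02]
```

The gap shrank from 24 to 18.8 mm, so I'll look at how the stamp is held.

```bash
python3 - <<'E'
from h import *; from rig import r,imaging
st=r.state()
for n in("wrist","scene"):
    s=imaging.snapshot(n)
    if n=="wrist": s["T_world"]=tw(st)@s["T_tool_cam"]
    np.savez(n+"3.npz",**s)
    f=s["frame"]; f=f if n=="wrist" else cv2.resize(f[60:230,160:380],None,fx=3.5,fy=3.5,interpolation=cv2.INTER_CUBIC)
    cv2.imwrite(f"pics/{n}3.png",f)
E
```

```text
(no output)
```

View pics/wrist3.png

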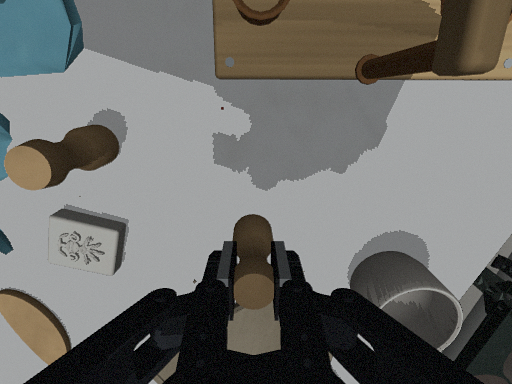

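View pics/scene3.png

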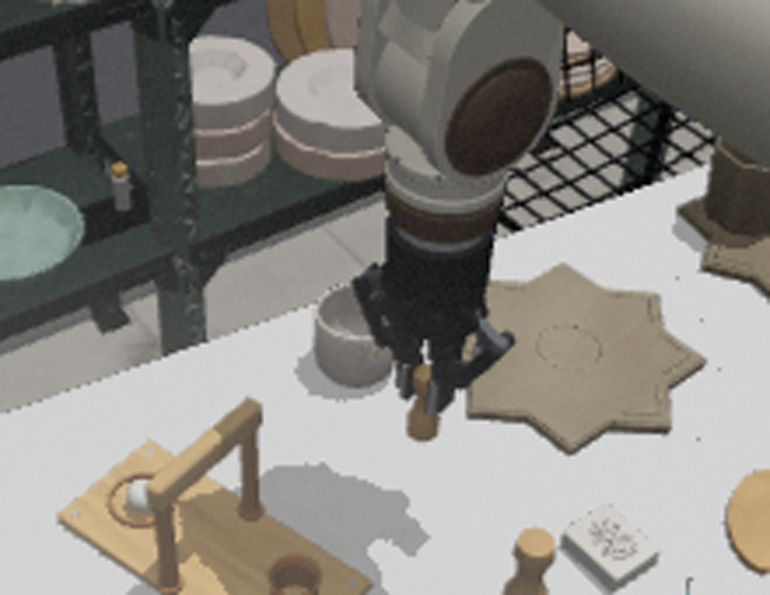

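The wrist view shows the stamp upright with its head at (253,285). The pads now hold the narrower neck, so I'll measure how it sits.

```bash
python3 - <<'E'
from h import *
s=load("wrist3.npz"); Q=cloud(s); st=np.linalg.inv(s["T_tool_cam"]); 
sc=load("scene3.npz")
# stamp brown pixels mask by hue
f=cv2.cvtColor(s["frame"],cv2.COLOR_BGR2HSV); b=(225,205,285,312)
m=np.zeros(Q.shape[:2],np.uint8); sub=f[b[1]:b[3],b[0]:b[2]]; m[b[1]:b[3],b[0]:b[2]]=(sub[...,1]>90)&(sub[...,0]<30)
w=Q[(m>0)&(Q[...,2]>70)]
T=s["T_world"]@np.linalg.inv(s["T_tool_cam"])
p=(w-T[:3,3])@T[:3,:3]
for a in range(110,200,5):
    k=(p[:,2]>=a)&(p[:,2]<a+5)
    if k.sum()>5: print(a,k.sum(),"x",p[k,0].min().round(1),p[k,0].max().round(1),"mid",((p[k,0].min()+p[k,0].max())/2).round(1),"y min",p[k,1].min().round(1),p[k,1].max().round(1))
print(p[:,2].min(),p[:,2].max())
# scene depth of stamp
QQ=cloud(sc); g=cv2.cvtColor(sc["frame"],cv2.COLOR_BGR2HSV); bx=(274,160,290,190); mm=(g[...,1]>90)&(g[...,0]<30); 
z=np.zeros_like(mm); z[bx[1]:bx[3],bx[0]:bx[2]]=1; w=QQ[mm&z]; w=w[(w[:,2]>60)&(w[:,0]<560)]
for a in range(60,170,8):
    k=(w[:,2]>=a)&(w[:,2]<a+8)
    if k.sum(): print("scene z",a,k.sum(),w[k].mean(0).round(1))
E
```

```text
125 7 x -10.9 12.6 mid 0.8 y min -12.6 -2.7
130 6 x -10.7 11.8 mid 0.5 y min -12.0 2.5
135 21 x -10.2 10.7 mid 0.3 y min -11.8 7.2
140 1276 x -10.1 10.0 mid -0.1 y min -11.4 11.2
145 279 x -9.0 10.2 mid 0.6 y min -11.6 -2.5
150 181 x -9.9 10.1 mid 0.1 y min -11.9 -3.5
155 51 x -10.0 10.9 mid 0.5 y min -11.5 -2.7
160 63 x -10.2 10.4 mid 0.1 y min -11.7 -2.3
165 108 x -9.1 10.7 mid 0.8 y min -11.5 -1.1
170 120 x -7.9 7.4 mid -0.2 y min -6.5 1.2
175 196 x -9.3 8.8 mid -0.3 y min -8.0 2.8
180 255 x -10.1 10.3 mid 0.1 y min -10.1 5.5
185 269 x -12.2 11.0 mid -0.6 y min -11.4 5.7
190 114 x -12.3 10.6 mid -0.8 y min -11.5 -2.3
195 108 x -12.1 10.8 mid -0.7 y min -11.5 -2.8
118.94784662845382 206.18901241424365
scene z 92 1 [515.3  -1.   95.6]
scene z 100 4 [513.7  -5.  104.5]
scene z 108 2 [516.3  -5.5 111.7]
scene z 132 1 [511.8  -2.1 132.7]
scene z 140 20 [519.6  -7.3 143.7]
```

The stamp is upright in the jaws, centred within about 0.5 mm, with its foot about 209 mm ahead of the TCP. I'll carry it over the tube.

```bash
python3 -m creep '[[1,0.4,-10,-1,0.1,-0.2,0],[1,1,-25,-1,0,0,0],[1,1,-28,0,0,0,0],[1,1,-28,0,0,0,0],[1,1,-28,0,0,0,0],[1,1,-20,0,0,0,0],[1,0.7,-9,0,0,0,0],[1,0,-2,0,0,0,0]]'; python3 - <<'E'
from h import *; from rig import r,imaging
st=r.state(); delta(st,[476.8,134,255],0.314)
s=imaging.snapshot("wrist");s["T_world"]=tw(st)@s["T_tool_cam"]; np.savez("w4.npz",**s); cv2.imwrite("pics/w4.png",s["frame"])
E
```

```text
time_s: 6.35
tcp_pos: [473.2, 139.4, 283.6]
ee_rot: [-3.138, 0.011, 0.314]
ft_force: [-0.2, 0.4, 0.1]
finger_gap: 18.5
t 6.35 tcp [473.2 139.4 283.6] rpy [-3.1383  0.0109  0.3144] F [-0.2  0.4  0.1] gap 18.5
shift [ 2.1  6.4 28.5] turn [-0.19  0.62  0.02]
```

View pics/w4.png

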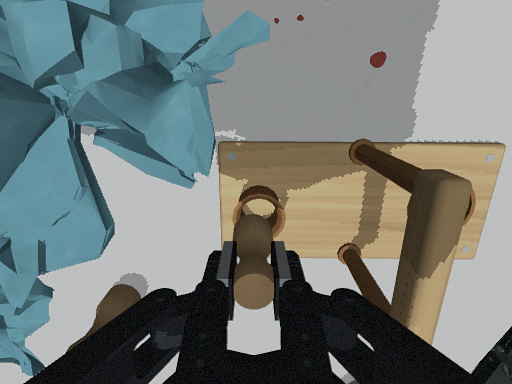

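The wrist view shows the stamp foot just short of the tube mouth (259,213). I'll correct the pose and hover lower.

```bash
python3 -m creep '[[1,1,3,5,-0.1,0.3,0],[1,1,3,6,-0.1,0.3,0],[1,0,0.4,6,0,0,0],[1,0,0,4,0,0,0],[1,0,0,1,0,0,0],[1,0,0,0,0,0,0],[1,0,0,0,0,0,0],[1,0,0,0,0,0,0]]'; python3 - <<'E'
from h import *; from rig import r,imaging
st=r.state(); delta(st,[476.8,134,235],0.314)
s=imaging.snapshot("wrist");s["T_world"]=tw(st)@s["T_tool_cam"]; np.savez("w5.npz",**s); cv2.imwrite("pics/w5.png",cv2.resize(s["frame"][150:330,190:340],None,fx=4,fy=4)[:600])
Q=cloud(s); T=tw(st)
m=np.zeros(Q.shape[:2],bool); m[170:310,190:330]=1
q=Q[m&(Q[...,2]>38)&(Q[...,2]<46)]; 
# exclude stamp/fingers: keep rim points with radius near 18-22 of nominal
rr=np.hypot(q[:,0]-476.8,q[:,1]-134); q=q[(rr>13)&(rr<26)&(q[:,1]>134)]
from scipy.optimize import least_squares
for rad in (18,21.5):
    pass
A=np.c_[2*q[:,:2],np.ones(len(q))]; c=np.linalg.lstsq(A,(q[:,:2]**2).sum(1),rcond=None)[0]; print(len(q),"rim fit",c[:2],np.sqrt(c[2]+c[0]**2+c[1]**2))
h=cv2.convexHull(q[:,:2].astype(np.float32))[:,0]; h=h[np.hypot(h[:,0]-476.8,h[:,1]-134)>18]
A=np.c_[2*h,np.ones(len(h))]; k=(h**2).sum(1)-21.5**2
sol=least_squares(lambda p:np.hypot(h[:,0]-p[0],h[:,1]-p[1])-21.5,[476.8,134]).x; print("outer fit r21.5",sol,len(h))
E
```

```text
time_s: 7.4
tcp_pos: [477.7, 131.7, 259.7]
ee_rot: [3.141, 0.0, 0.311]
ft_force: [-0.4, -0.6, -0.2]
finger_gap: 18.7
t 7.4 tcp [477.7 131.7 259.7] rpy [3.1409e+00 2.0000e-04 3.1140e-01] F [-0.4 -0.6 -0.2] gap 18.7
shift [-0.2 -2.5 24.7] turn [ 0.04  0.01 -0.15]
536 rim fit [476.70952185 135.12682145] 17.62272707625515
outer fit r21.5 [476.88550245 132.69943678] 23
```

View pics/w5.png

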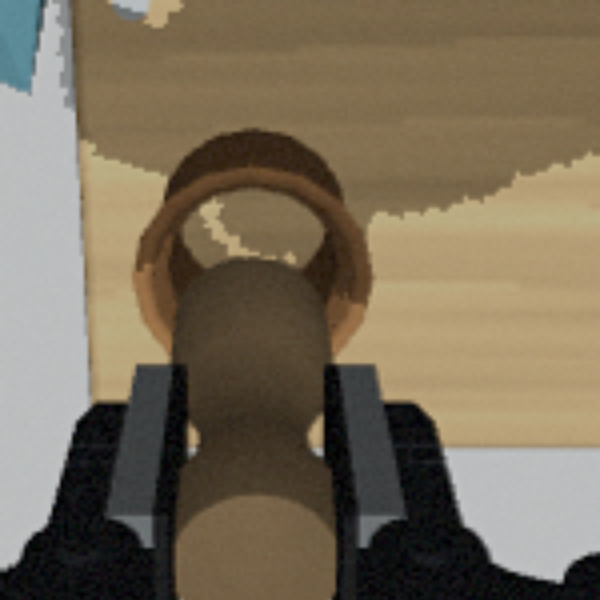

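The crop shows the foot just above the mouth with the rim around it. The rim fits give about (476.8,134), so I'll shift 2.5 mm and go in.

```bash
python3 -m creep '[[1,-0.1,-1.3,0,0,0,-0.1],[1,0,-1.2,0,0,0,0],[1,0,0,3,0,0,0],[1,0,0,4,0,0,0],[1,0,0,5,0,0,0],[1,0,0,5,0,0,0],[1,0,0,5,0,0,0],[1,0,0,3,0,0,0]]'; python3 - <<'E'
from h import *; from rig import r,imaging
st=r.state(); delta(st,[476.8,134,222],0.314)
s=imaging.snapshot("wrist"); cv2.imwrite("pics/w6.png",cv2.resize(s["frame"][150:330,190:340],None,fx=4,fy=4)[:600])
E
```

```text
time_s: 8.45
tcp_pos: [476.7, 134.3, 232.7]
ee_rot: [3.141, 0.0, 0.313]
ft_force: [0.4, 0.1, 0.3]
finger_gap: 18.7
t 8.45 tcp [476.7 134.3 232.7] rpy [3.141e+00 4.000e-04 3.134e-01] F [0.4 0.1 0.3] gap 18.7
shift [ 0.   0.3 10.7] turn [ 0.04  0.03 -0.03]
```

View pics/w6.png

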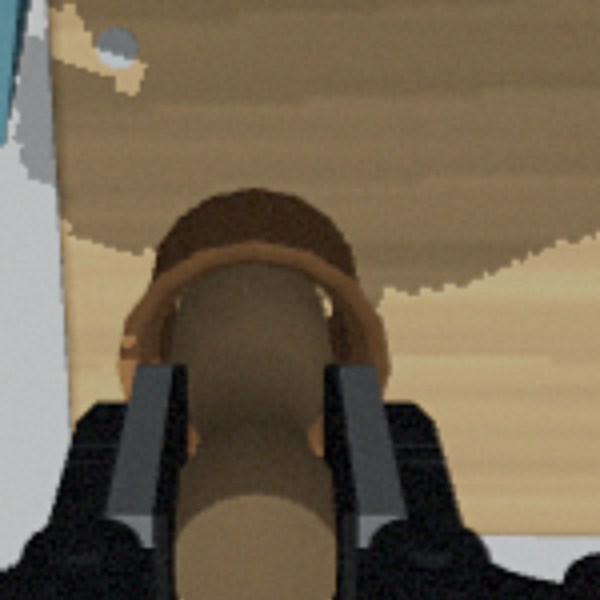

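The foot is inside the tube, centred, with no contact force. I'll continue down slowly.

```bash
python3 -m creep '[[1,0,0,2.5,0,0,0],[1,0,0,2.5,0,0,0],[1,0,0,2.5,0,0,0],[1,0,0,1.5,0,0,0],[1,0,0,1,0,0,0],[1,0,0,0.5,0,0,0],[1,0,0,0,0,0,0],[1,0,0,0,0,0,0]]'
```

```text
time_s: 9.5
tcp_pos: [476.8, 134.3, 221.6]
ee_rot: [3.141, 0.0, 0.313]
ft_force: [-0.3, -0.5, -0.6]
finger_gap: 18.8
```

```bash
python3 -m creep '[[1,0,0,1,0,0,0],[1,0,0,1,0,0,0],[0.72,0,0,0,0,0,0],[0.66,0,0,0,0,0,0],[0.55,0,0,0,0,0,0],[0.45,0,0,0,0,0,0],[0.4,0,0,0,0,0,0],[0.4,0,0,0,0,0,0]]'; python3 - <<'E'
from h import *; from rig import r,imaging
st=r.state(); delta(st,[476.8,134,330],0.314)
s=imaging.snapshot("wrist");s["T_world"]=tw(st)@s["T_tool_cam"]; np.savez("w7.npz",**s); cv2.imwrite("pics/w7.png",s["frame"])
Q=cloud(s); q=Q[262:300,235:275].reshape(-1,3); print("head z",np.nanmedian(q[:,2]),np.nanmedian(q,0))
s=imaging.snapshot("scene");cv2.imwrite("pics/s7.png",cv2.resize(s["frame"][150:270,160:290],None,fx=4.6,fy=4.6,interpolation=cv2.INTER_CUBIC))
E
```

```text
time_s: 10.5
tcp_pos: [476.8, 134.3, 219.7]
ee_rot: [3.141, -0.0, 0.313]
ft_force: [-0.1, 0.2, 0.5]
finger_gap: 51.5
t 10.5 tcp [476.8 134.3 219.7] rpy [ 3.1409e+00 -2.0000e-04  3.1340e-01] F [-0.1  0.2  0.5] gap 51.5
shift [-1.000e-01  3.000e-01 -1.103e+02] turn [ 0.04 -0.01 -0.04]
head z 75.60722945693044 [476.5592546  137.35898708  75.60722946]
```

View pics/w7.png

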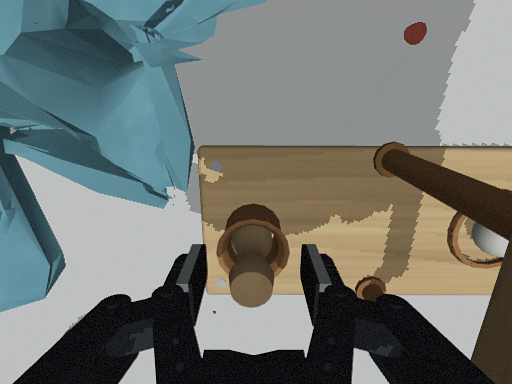

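View pics/s7.png

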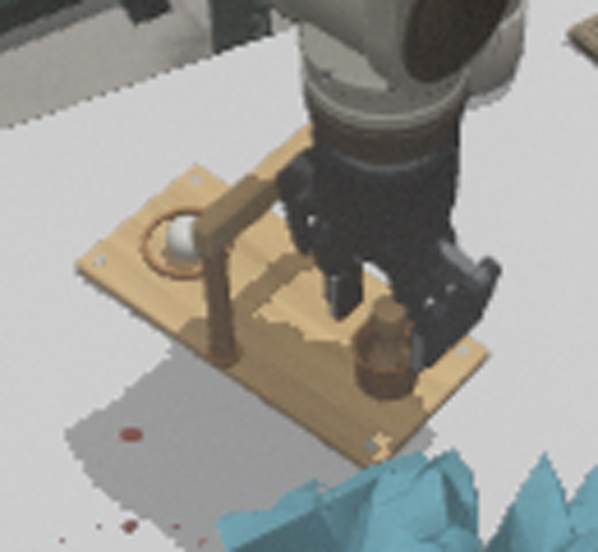

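The head is at z≈76, against 77 when seated, so the stamp is upright and down in the tube with the jaws clear. I'll raise the gripper and look at the bar.

```bash
python3 -m creep '[[0.4,0,0,-8,0,0,0],[0.4,0,0,-16,0,0,0],[0.4,0,0,-22,0,0,0],[0.4,0,0,-24,0,0,0],[0.4,0,0,-22,0,0,0],[0.4,0,0,-12,0,0,0],[0.4,0,0,-4,0,0,0],[0.4,0,0,0,0,0,0]]'; python3 - <<'E'
from h import *; from rig import r,imaging
st=r.state(); delta(st,[557.3,160,330],0.314)
s=imaging.snapshot("wrist");s["T_world"]=tw(st)@s["T_tool_cam"]; np.savez("w8.npz",**s); cv2.imwrite("pics/w8.png",s["frame"])
Q=cloud(s)
q=Q[(Q[...,2]>126)&(Q[...,2]<140)&(Q[...,0]>500)]; print("bar",cv2.minAreaRect(q[:,:2].astype(np.float32)),np.median(q[:,2]))
q=Q[200:300,180:300].reshape(-1,3); q=q[(q[:,2]>70)&(q[:,2]<85)]; print("stamp head",cv2.minEnclosingCircle(q[:,:2].astype(np.float32)),np.median(q[:,2]))
E
```

```text
time_s: 11.6
tcp_pos: [476.6, 134.3, 336.7]
ee_rot: [3.141, -0.004, 0.313]
ft_force: [-0.6, 0.7, -0.3]
finger_gap: 51.2
t 11.6 tcp [476.6 134.3 336.7] rpy [ 3.1408 -0.0038  0.3134] F [-0.6  0.7 -0.3] gap 51.2
shift [84.7  0.5  7. ] turn [ 0.05 -0.22 -0.03]
bar ((556.874267578125, 160.3896942138672), (15.780022621154785, 114.45213317871094), 17.94866180419922) 132.7442407409536
stamp head ((476.4490661621094, 132.28842163085938), 10.318780899047852) 76.38663247748539
```

View pics/w8.png

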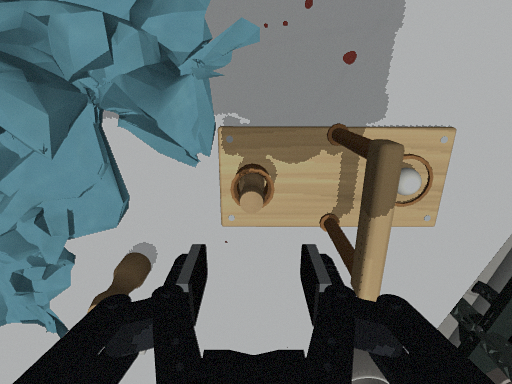

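The bar middle is at (556.9,160.2), angle 18°, top at z≈132.7, which agrees with the top view. The stamp head is at (476.4,~133). I'll move over the bar and then down.

```bash
python3 -m creep '[[0.4,8,0.1,0,0,-0.2,0],[0.4,16,0.1,0,0,0,0],[0.4,20,0.1,0,0,0,0],[0.4,20,0.1,0,0,0,0],[0.4,14,0,0,0,0,0],[0.4,6,0,0,0,0,0],[0.4,0.5,0,0,0,0,0],[0.4,0,0,0,0,0,0]]'; python3 - <<'E'
from h import *; from rig import r,imaging
delta(r.state(),[556.9,160.2,275],0.313)
E
```

```text
time_s: 12.65
tcp_pos: [560.9, 161.2, 330.5]
ee_rot: [3.141, 0.009, 0.313]
ft_force: [0.4, 0.8, -0.6]
finger_gap: 51.4
t 12.65 tcp [560.9 161.2 330.5] rpy [3.1411 0.0087 0.3134] F [ 0.4  0.8 -0.6] gap 51.4
shift [-3.6 -0.3 55.5] turn [0.03 0.5  0.03]
```

```bash
python3 -m creep '[[0.4,-2,-0.2,0,0,0.3,0],[0.4,-1.5,0,5,0,0.2,0],[0.4,0,0,10,0,0,0],[0.4,0,0,12,0,0,0],[0.4,0,0,12,0,0,0],[0.4,0,0,8,0,0,0],[0.4,0,0,3,0,0,0],[0.4,0,0,0,0,0,0]]'; python3 - <<'E'
from h import *; from rig import r,imaging
delta(r.state(),[556.9,160.2,275],0.313)
s=imaging.snapshot("wrist"); cv2.imwrite("pics/w9.png",s["frame"])
E
```

```text
time_s: 13.65
tcp_pos: [556.2, 159.9, 276.4]
ee_rot: [3.141, 0.0, 0.313]
ft_force: [0.6, 0.6, 0.7]
finger_gap: 51.1
t 13.65 tcp [556.2 159.9 276.4] rpy [3.141e+00 2.000e-04 3.134e-01] F [0.6 0.6 0.7] gap 51.1
shift [ 0.8 -0.1  1.4] turn [0.03 0.01 0.02]
```

View pics/w9.png

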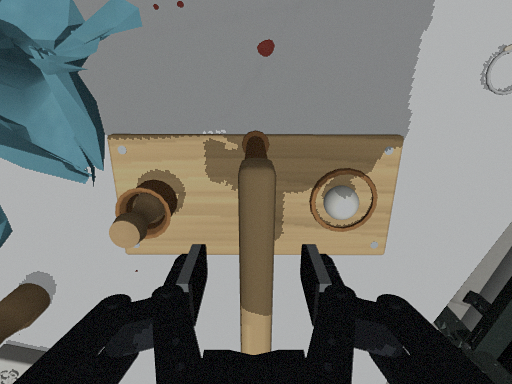

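The bar lies centred between the jaws at (256,250). The ball is in its ring at (342,202), and the stamp is in the tube at (130,225). I'll close gently.

```bash
python3 -m creep '[[0.5,0.5,0,0.5,0,0,0],[0.6,0.3,0,0.5,0,0,0],[0.7,0,0,0,0,0,0],[0.75,0,0,0,0,0,0],[0.8,0,0,0,0,0,0],[0.9,0,0,0,0,0,0],[1,0,0,0,0,0,0],[1,0,0,0,0,0,0]]'
```

```text
time_s: 14.7
tcp_pos: [557.3, 160.3, 276.9]
ee_rot: [3.141, -0.002, 0.313]
ft_force: [0.6, 0.1, 1.1]
finger_gap: 15.2
```

```bash
python3 -m creep '[[1,0,0,0,0,0,0],[1,0,0,0,0,0,0],[1,0,0,-1,0,0,0],[1,0,0,-2,0,0,0],[1,0,0,-3,0,0,0],[1,0,0,-3,0,0,0],[1,0,0,-2,0,0,0],[1,0,0,0,0,0,0]]'; python3 - <<'E'
from h import *; from rig import r,imaging
delta(r.state(),[556.9,160.2,375],0.313)
s=imaging.snapshot("wrist"); cv2.imwrite("pics/w10.png",s["frame"])
E
```

```text
time_s: 15.7
tcp_pos: [557.0, 160.1, 287.1]
ee_rot: [3.141, 0.001, 0.313]
ft_force: [-0.0, -0.1, -4.1]
finger_gap: 15.2
t 15.7 tcp [557.  160.1 287.1] rpy [3.1411e+00 9.0000e-04 3.1330e-01] F [-0.  -0.1 -4.1] gap 15.2
shift [ -0.2  -0.1 -87.9] turn [0.03 0.05 0.02]
```

View pics/w10.png

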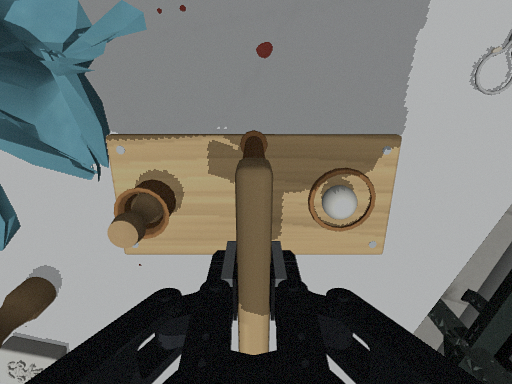

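The tray hangs level in the grip with a load of about 4 N, and the ball and stamp are in place. I'll lift gently.

```bash
python3 -m creep '[[1,0,0,-4,0,0,0],[1,0,0,-8,0,0,0],[1,0,0,-12,0,0,0],[1,0,0,-15,0,0,0],[1,0,0,-15,0,0,0],[1,0,0,-15,0,0,0],[1,0,0,-12,0,0,0],[1,0,0,-9,0,0,0]]'
```

```text
time_s: 16.75
tcp_pos: [557.0, 160.2, 384.2]
ee_rot: [3.141, -0.001, 0.313]
ft_force: [-0.3, -0.5, -3.9]
finger_gap: 14.9
```

```bash
python3 -m creep '[[1,0,0,-6,0,0,0],[1,0,0,-4,0,0,0],[1,0,0,-2,0,0,0],[1,0,0,-1,0,0,0],[1,0,0,0,0,0,0],[1,0,0,0,0,0,0],[1,0,0,0,0,0,0],[1,0,0,0,0,0,0]]'; python3 - <<'E'
from h import *; from rig import r,imaging
delta(r.state(),[577.3,-228.5,380],0.313)
s=imaging.snapshot("wrist"); cv2.imwrite("pics/w11.png",s["frame"])
E
```

```text
time_s: 17.75
tcp_pos: [557.0, 160.2, 397.0]
ee_rot: [3.141, 0.001, 0.313]
ft_force: [-0.3, 0.8, -4.0]
finger_gap: 15.0
t 17.75 tcp [557.  160.2 397. ] rpy [3.1411e+00 1.3000e-03 3.1340e-01] F [-0.3  0.8 -4. ] gap 15.0
shift [-100.5  376.    17.4] turn [0.03 0.08 0.02]
```

View pics/w11.png

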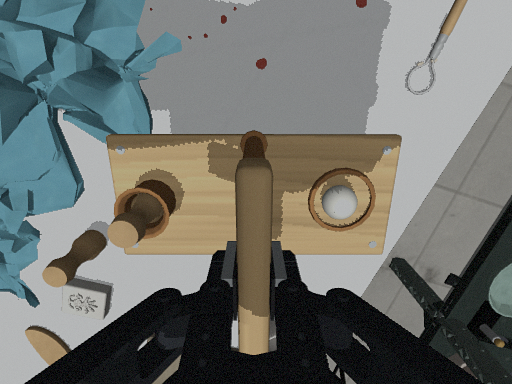

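```bash
python3 -m creep '[[1,-0.8,3,0,0,0,0],[1,-1.5,5.8,0,0,0,0],[1,-2.3,8.7,0,0,0,0],[1,-3.1,11.6,0,0,0,0],[1,-3.9,14.5,0,0,0,0],[1,-4.4,16.4,0,0,0,0],[1,-4.4,16.4,0,0,0,0],[1,-4.4,16.4,0,0,0,0]]'; python3 - <<'E'
from h import *; from rig import r
delta(r.state(),[577.3,-228.5,390],0.313)
E
```

```text
time_s: 18.8
tcp_pos: [562.2, 57.5, 397.3]
ee_rot: [3.141, 0.001, 0.313]
ft_force: [0.3, -0.1, -2.5]
finger_gap: 15.0
t 18.8 tcp [562.2  57.5 397.3] rpy [3.1405e+00 1.2000e-03 3.1350e-01] F [ 0.3 -0.1 -2.5] gap 15.0
shift [-73.8 276.7   7.6] turn [0.06 0.07 0.03]
```

```bash
python3 -m creep '[[1,-4.4,16.4,0,0,0,0],[1,-4.4,16.4,0,0,0,0],[1,-4.4,16.4,0,0,0,0],[1,-4.4,16.4,0,0,0,0],[1,-4.4,16.4,0,0,0,0],[1,-4.4,16.4,0,0,0,0],[1,-4.4,16.4,0,0,0,0],[1,-4.4,16.4,0,0,0,0]]'; python3 - <<'E'
from h import *; from rig import r
delta(r.state(),[577.3,-228.5,390],0.313)
E
```

```text
time_s: 19.8
tcp_pos: [569.5, -88.2, 397.4]
ee_rot: [3.14, 0.001, 0.313]
ft_force: [0.1, 0.4, -3.4]
finger_gap: 15.2
t 19.8 tcp [569.5 -88.2 397.4] rpy [3.1405e+00 1.1000e-03 3.1310e-01] F [ 0.1  0.4 -3.4] gap 15.2
shift [-35.8 135.9   7.6] turn [0.06 0.06 0.01]
```

```bash
python3 -m creep '[[1,-4.4,16.4,0.5,0,0,0],[1,-4.4,16.4,0.5,0,0,0],[1,-4,15,1,0,0,0],[1,-3.5,13,1,0,0,0],[1,-3,11,1,0,0,0],[1,-2.4,9,1,0,0,0],[1,-1.9,7,1,0,0,0],[1,-1.3,5,1,0,0,0]]'; python3 - <<'E'
from h import *; from rig import r
delta(r.state(),[577.3,-228.5,377],0.313)
E
```

```text
time_s: 20.8
tcp_pos: [574.8, -191.5, 389.7]
ee_rot: [3.141, 0.001, 0.313]
ft_force: [-0.8, 0.4, -4.1]
finger_gap: 14.9
t 20.8 tcp [ 574.8 -191.5  389.7] rpy [3.141e+00 1.300e-03 3.125e-01] F [-0.8  0.4 -4.1] gap 14.9
shift [-8.9 36.  12.8] turn [ 0.03  0.08 -0.03]
```

```bash
python3 -m creep '[[1,-1.5,6,2,0,0,0],[1,-1.7,7,2.5,0,0,0],[1,-1.7,7,2.5,0,0,0],[1,-1.5,6,2,0,0,0],[1,-1.2,5,1.5,0,0,0],[1,-0.8,3,1,0,0,0],[1,-0.5,1.5,0.5,0,0,0],[1,0,0.5,0,0,0,0]]'
```

```text
time_s: 21.8
tcp_pos: [577.6, -230.8, 376.7]
ee_rot: [3.141, 0.001, 0.313]
ft_force: [-0.0, 0.4, -3.4]
finger_gap: 15.3
```

```bash
python3 -m creep '[[1,0,0,0,0,0,0],[1,0,0,0,0,0,0],[1,0,0,0,0,0,0],[1,0,0,0,0,0,0],[1,0,0,0,0,0,0],[1,0,0,0,0,0,0],[1,0,0,0,0,0,0],[1,0,0,0,0,0,0]]'; python3 - <<'E'
from h import *; from rig import r,imaging
st=r.state(); delta(st,[577.3,-228.5,377],0.313)
for n in("wrist","scene","top"):
    s=imaging.snapshot(n)
    if n=="wrist": s["T_world"]=tw(st)@s["T_tool_cam"]
    np.savez(n+"12.npz",**s); f=s["frame"]
    if n=="scene": f=cv2.resize(f[90:240,230:400],None,fx=4,fy=4,interpolation=cv2.INTER_CUBIC)
    cv2.imwrite(f"pics/{n}12.png",f)
E
```

```text
time_s: 22.8
tcp_pos: [577.6, -230.4, 377.0]
ee_rot: [3.141, 0.001, 0.313]
ft_force: [0.2, 0.1, -3.7]
finger_gap: 15.1
t 22.8 tcp [ 577.6 -230.4  377. ] rpy [3.1413e+00 1.1000e-03 3.1340e-01] F [ 0.2  0.1 -3.7] gap 15.1
shift [ 0.3 -1.9  0. ] turn [0.02 0.07 0.03]
```

View pics/wrist12.png

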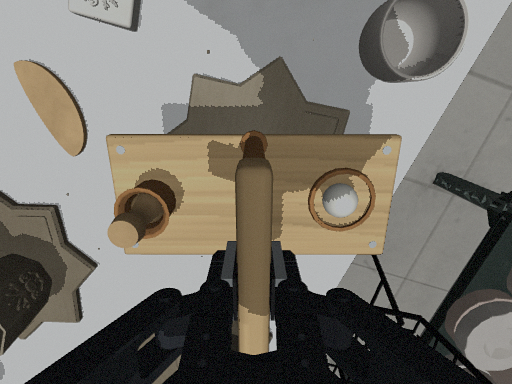

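View pics/scene12.png

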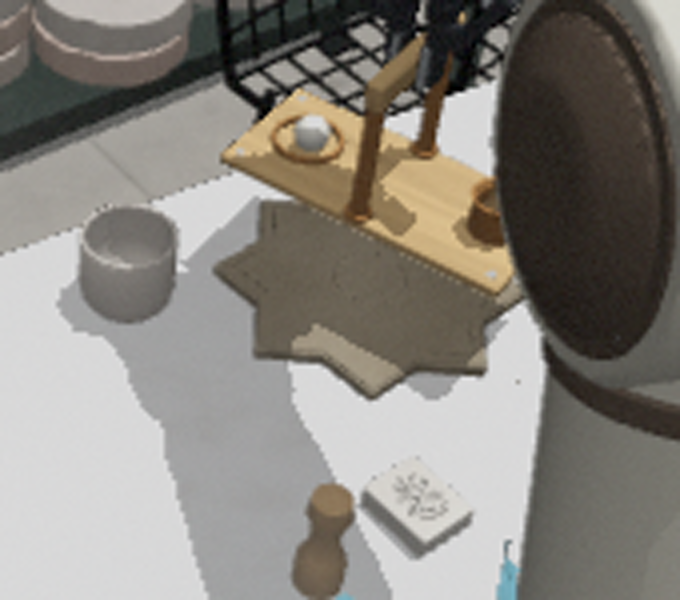

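View pics/top12.png

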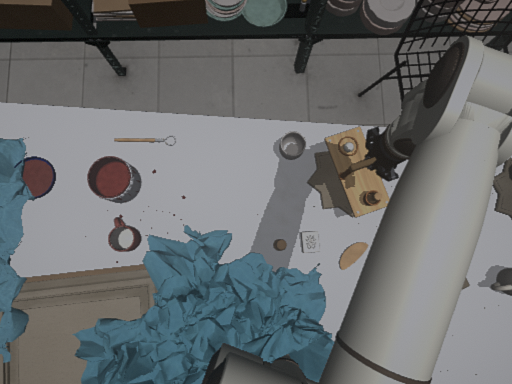

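All three views show the tray held over the plate, the ball in its ring and the stamp in the tube. I'll do a numeric check of level, height, centre and stamp depth.

```bash
python3 - <<'E'
from h import *; from rig import r
s=load("wrist12.npz"); Q=cloud(s)
m=np.zeros(Q.shape[:2],bool); m[138:250,112:398]=1
q=Q[m]; zb=np.median(q[:,2]); b=q[abs(q[:,2]-zb)<3]
A=np.c_[b[:,:2],np.ones(len(b))]; c=np.linalg.lstsq(A,b[:,2],rcond=None)[0]
print("board top z",zb,"tilt rad",np.hypot(*c[:2]),"underside",zb-10)
t=load("top12.npz"); QT=cloud(t); k=QT[120:222,320:395].reshape(-1,3); k=k[abs(k[:,2]-zb)<4]; print("rect top cam",cv2.minAreaRect(k[:,:2].astype(np.float32)))
hd=Q[208:245,108:142].reshape(-1,3); hd=hd[hd[:,2]>zb+50]; print("stamp head above board",np.median(hd[:,2])-zb, hd[:,:2].mean(0))
bl=Q[185:218,325:358].reshape(-1,3); bl=bl[bl[:,2]>zb+15]; print("ball",bl.mean(0), bl[:,2].max()-zb)
a=s["T_world"]@np.linalg.inv(s["T_tool_cam"]); ux=np.array([-np.cos(.3134),-np.sin(.3134)]); o=a[:2,3]; print("pocket exp",o-75*ux,"tube exp",o+85*ux)
t0=load("top0.npz"); d=cv2.absdiff(t0["frame"],t["frame"]).max(2)
Q0=cloud(t0)
for n,bx in (("pot",(278,132,306,160)),("mould",(301,231,321,253)),("rib",(338,240,370,270)),("loop",(112,132,178,148))):
    for X in (Q0,QT):
        w=X[bx[1]:bx[3],bx[0]:bx[2]].reshape(-1,3); w=w[(w[:,2]>5)&(w[:,2]<80)]; print(n,w.mean(0).round(1),len(w),end=" ")
    print()
st=r.state(); print(st["joint_vel"].round(4),st["finger_gap"])
E
```

```text
board top z nan tilt rad 0.0 underside nan
rect top cam ((0.0, 0.0), (0.0, 0.0), 0.0)
stamp head above board nan [nan nan]
  return _methods._mean(a, axis=axis, dtype=dtype,
  ret = ret.dtype.type(ret / rcount)
<stdin>:8: RuntimeWarning: Mean of empty slice.
  ret = um.true_divide(
<stdin>:9: RuntimeWarning: Mean of empty slice.
Traceback (most recent call last):
ValueError: zero-size array to reduction operation maximum which has no identity
```

```bash
python3 - <<'E'
from h import *; from rig import r
s=load("wrist12.npz"); Q=cloud(s)
m=np.zeros(Q.shape[:2],bool); m[138:250,112:398]=1
q=Q[m]; zb=np.nanmedian(q[:,2]); b=q[abs(q[:,2]-zb)<6]
A=np.c_[b[:,:2],np.ones(len(b))]; c=np.linalg.lstsq(A,b[:,2],rcond=None)[0]
print("board top z",zb,"tilt rad",np.hypot(*c[:2]),"underside",zb-10)
t=load("top12.npz"); QT=cloud(t); k=QT[120:222,320:395].reshape(-1,3); k=k[abs(k[:,2]-zb)<4]; print("rect top cam",cv2.minAreaRect(k[:,:2].astype(np.float32)))
hd=Q[208:248,105:145].reshape(-1,3); hd=hd[hd[:,2]>zb+50]; print("stamp head above board",np.median(hd[:,2])-zb, hd[:,:2].mean(0))
bl=Q[185:218,325:358].reshape(-1,3); bl=bl[bl[:,2]>zb+15]; print("ball",bl.mean(0), bl[:,2].max()-zb)
a=s["T_world"]@np.linalg.inv(s["T_tool_cam"]); ux=np.array([-np.cos(.3134),-np.sin(.3134)]); o=a[:2,3]; print("pocket exp",o-75*ux,"tube exp",o+85*ux)
Q0=cloud(load("top0.npz"))
for n,bx in (("pot",(278,132,306,160)),("mould",(301,231,321,253)),("rib",(338,240,370,270)),("loop",(112,132,178,148))):
    for X in (Q0,QT):
        w=X[bx[1]:bx[3],bx[0]:bx[2]].reshape(-1,3); w=w[(w[:,2]>5)&(w[:,2]<80)]; print(n,w.mean(0).round(1),len(w),end=" ")
    print()
st=r.state(); print(st["joint_vel"].round(4),st["finger_gap"])
E
```

```text
board top z 111.68965982980552 tilt rad 0.00041383578362818246 underside 101.68965982980552
rect top cam ((575.987060546875, -228.56979370117188), (239.22203063964844, 113.72863006591797), 17.760522842407227)
stamp head above board 64.16765673060965 [ 498.15255603 -255.22882461]
ball [ 639.99322499 -203.13130303  134.66029528] 28.83921373927808
pocket exp [ 648.9917321  -207.27857893] tube exp [ 496.78519322 -256.6057471 ]
pot [676.  -61.   34.5] 563 pot [676.1 -60.9  34.7] 558 
mould [ 383.5 -104.5   19.5] 368 mould [ 383.4 -104.4   19.5] 365 
rib [ 342.7 -231.4    8.2] 409 rib [ 343.3 -231.1    8.4] 404 
loop [709.5 399.2  10.1] 221 loop [709.7 399.7   9.7] 218 
[-0.0004  0.0001 -0.0023 -0.0003  0.0005 -0.0026] 14.959119977262832
```

```bash
python3 - <<'E'
from rig import job
print(job.sign_off())
E
```

```text
the job is handed in; nothing more can be done
None
```

The stamp is in the tray's tube and released, and the arm is holding the tray level over the middle of the bare star plate. I handed the job in at about 23 s; no verdict is reported.

I took the 67 mm stamp and left the 90 mm one alone.

**Last checks before hand-in:**

| Check | Measured |
|---|---|
| Tray underside | about 102 mm above the table |
| Tray tilt | under 0.001 rad |
| Tray centre to plate centre | about 2 mm |
| Stamp head above the board | about 64 mm (67 mm nominal, so fully seated) |
| Ball | in its ring, about 10 mm from the pocket centre |
| Load on the gripper | about 3.7 N, steady |
| Arm | at rest |
| Pot, mould block, rib and loop tool | each within 1 mm of its starting position |

**Disagreements:**
- **Grip on the stamp:** while I was lifting it, the jaw opening shrank from 24 to 19 mm as the pads settled onto its narrower neck. It stayed upright and went in without a push.
- **Stamp head height:** triangulating the stamp head gave 58–62 mm, while the depth readings gave 66–67 mm. I used the depth readings.

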